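Open the candle-glass clamp to its marker and hold it

TASK

Slacken the knurled lock nut on top of the spring clamp (anticlockwise, a little over half a turn, until the draw bar is free), then pull the clamp's handle out against its spring until the pointer on the moving jaw stands level with the brass marker on the rule, and keep holding it there so that I can lift the candle glass out from above. Finish while still gripping the handle at the mark; do not touch the glass or shift the marker, and leave everything else where it is.

Things in the scene. Friction and masses are not known exactly. Their poses are not given: they have to be found in the camera images.
- clamp: spring clamp fixed to the table; origin on the table, axes: jaw and handle pull out along local -y. Dark bed 90 x 240 x 12 mm (local y +130 to -110 mm), grey V jaw at its +y end, grey spring housing 78 x 56 mm at local y -78 mm, its top 64 mm above the table, aluminium rule bar along its -x edge (the robot's side). Nothing on it is higher than 110 mm
- jaw (a joint): travel of the moving jaw in m: about -0.002 while it clamps the glass, grows as the handle is pulled out, end stop at 0.048. The spring pulls it shut with about 7 N at 0, rising 1.8 N per 10 mm, and shuts it again when let go. While the lock nut is tight it can move only about 2 mm
- handle_grip (a point): upright bow handle on the slide's outer end: level black grip sleeve 16 mm thick, 44 mm long along local x, on two 10 mm legs 60 mm apart. This point is mid-sleeve, 100 mm above the table, 148 mm from the clamp's origin along its -y when shut, 42 mm clear of the housing. Free air for 40 mm below the sleeve
- index_tip (a point): tip of the steel pointer that the moving jaw carries over the rule, 26 mm above the table; it moves with the jaw
- mark_tip (a point): tip of the brass marker on the rule's outer edge, facing the pointer; each time 22 to 42 mm out from where the pointer stands when shut. They are level when both have the same place along the clamp's local y. The marker slides along the rule if pushed with more than 6 N
- lock_nut (a joint): turn of the lock nut in rad: 0 to 0.35 (tight) at the start, grows anticlockwise seen from above; it rises 6 mm a turn; the jaw comes free at about 2.8 to 3.2, when its dog point leaves the slot of the draw bar; captive, it stops at 4.7. Friction 0.06 N m
- nut_grip (a point): middle of the knurled steel lock nut, on its upright axis, 81 mm above the table when tight; the nut is 37 mm across and 22 mm high (a smaller boss on top reaches 15 mm above this point); the housing top lies 17 mm below this point
- glass: dark candle glass, 68 mm across and 75 mm high, standing on the clamp's bed between the two V jaws. Origin at the middle of its foot, 12 mm above the table
- vial_back: small corked vial, 26 mm across, 62 mm high, behind the clamp; origin at its foot; a bystander
- vial_front: small corked vial, 26 mm across, 54 mm high, in front of the clamp's glass end; origin at its foot; a bystander
- next_glass: another dark candle glass, 68 mm across, 80 mm high, left of the clamp; origin at its foot; a bystander
- lid_tin: tin, 57 mm across, 72 mm high, right and behind the clamp; origin at its foot; a bystander
- brush: red-handled wax brush, 149 mm long, 11 mm high, lying behind the clamp; origin under its middle; a bystander
- pad: pad of orange labels, 51 x 71 x 13 mm, left and in front of the clamp; origin under its middle; a bystander
- spool: card spool of wick, 58 mm across, 56 mm high, at the right edge behind the clamp; a bystander
- tape: roll of black tape, 62 mm across, 19 mm high, at the right edge behind the clamp; origin under its middle; a bystander

How it is judged:
By the outcome, as a careful person would: the job done as asked, in the order asked, and still so for the second after the job is handed in, while the arm keeps its last pose, push and grip.
It also fails if it takes over 64 s, if anything falls off the work surface, if the arm or the gripper's body presses on something with over 40 N, if the wrist force passes 120 N, or if a joint passes its speed limit or range.

ROBOT

A 6-joint arm with a two-finger parallel gripper is mounted at the origin on a cart in front of the work surface, level with it; the furniture and walls round the work are solid. World frame = base frame: x ahead of the robot, y to its left, z up, the work surface at z = 0. Lengths are in m, angles in rad, forces in N, time in s.
With the tool pointing down it reaches from about 0.325 to 0.85 m from the base axis. Payload 15.5 kg.
Tool frame: the origin (TCP) lies on the centre line of the jaws, within the pads' length; the fingertips stand 14 mm ahead of it and the grasp point (between the pads) lies 5 mm behind it (r.tip_extent is the distance from the TCP to the fingertips, in m); z points along the fingers, y is the line along which they close (so a half turn about z gives the same grasp; the last joint's range is limited). The gripper opens to 91 mm and grips with 3 to 60 N. Pads are 32 mm wide; open, the fingers measure 118 mm over their backs; the gripper's body (76 mm by 178 mm) begins 60 mm behind the grasp point.
Start: joints at [-1.218, 0.494, 1.345, -0, 1.302, -0.096], TCP at [0.271, -0.563, 0.2] pointing down, gripper open.
Joint ranges: [-2.91, 2.91], [-0.82, 2.16], [0.22, 2.67], [-1.22, 4.37], [0.12, 2.79], [-3.08, 3.08]. Speed limits (rad/s): [1.89, 1.89, 2.57, 3.01, 3.01, 3.01].

INTERFACE

Orientations are given as a unit quaternion [x, y, z, w].
In Python, from rig import r gives the robot as it stands.
- The arm moves only by the tool send_rows, never from a script. Its argument "commands" is a list of rows, each a list of 3 entries, a list of its own where there are three numbers: the shift along the tool's x, y, z as a fraction of full scale, then the turn, a rotation vector about the tool's x, y, z as a fraction of full scale, then the opening, from -1 (shut) to 1 (fully open). A call has 1 to 8 rows; each row is the pose to reach, as a shift and turn from the pose commanded when the call began, along the tool's axes at that moment; what a row does not reach only later rows make up. Full scale, the value 1, is 0.2 m for a shift and 90 degrees for a turn. A row lasts 1/8 s, in which the tool goes at most 62.5 mm and 10.7 degrees, less where a joint would pass 70% of its speed; a pose out of reach is approached as far as the arm can. A call with a number of a shift or a turn outside -1 to 1 is refused whole. A call with a gripper value outside its range is refused whole. The fingers move at their own pace and stop on an object; "force" is the grip in N (left out, the last holds). Time passes only in rows, so rows that repeat a pose let the fingers close. It gives the time, the measured TCP pose, the force, the opening and the grip force at its end, in the units of the state.
- r.get_state(): the state, without advancing time (a new reading comes with each control period).
- r.capture(name): name is "side" or "top"; returns a dict with "color" (384x512x3 uint8, red, green, blue), "mtx" (3x3 intrinsics, pixels), "position" and "attitude" of the camera in the world. Camera axes: x right, y down, z forward; pixel columns grow to the right and rows downward; lengths in m; the calibration is good to about 2 mm. A picture is of the moment at which its call begins. There is no depth.
- r.hand_in(): hands the job in; it is judged then, once.
Trained networks look in a picture, given as the dict that the camera call returned (one of the last four; its "shot" number tells which), for a name from the list of things; names that differ only in an ending like _2 or _b are one class to them, and where a whole thing is asked for, a point or a joint stands for the part that bears it (a point fixed in the world has none). Each returns a list of dicts, best first, with "score" (0 to 1); they miss things now and then, are a little off and sometimes report something else, mostly with a low value. They report only what shows in the picture. A call takes as long as a camera call.
- r.search_frame(picture, label): "uv" ([column, row] in pixels, amid what is visible of it).
- r.cut_out(picture, label): "region" (384x512 bool, what is visible of it) and "uv" ([column, row] in pixels, amid what is visible of it).
- r.tip_of(picture, label): "uv" ([column, row] in pixels: a listed point, or the origin of a listed thing).
The state is a dict: "time_s": time; "qpos": joint angles; "qvel": joint speeds; "effort": joint torques, N m; "eef_pos": TCP position; "tool_rot": TCP orientation; "wrist_force": force on the tool from outside, world axes, zero at the start; "ft_torque": the same for the moment, N m; "opening": finger opening in m; "grip_force": force on a finger pad.
Only numpy, scipy, OpenCV 4.12 (cv2) and the standard library are available. Lean on these libraries where they do the work, as an engineer would, in place of code of your own. Each camera call takes 0.05 s, during which the arm holds its last target. There are 200 camera calls.

## Working session

There is one attempt and no reset: what is moved stays moved. The work goes in short steps, Python scripts to look and compute and a tool call to move; the robot and the scene stay as the last step left them, time stands still between calls to the robot, and variables do not carry over. Pictures are saved under pics/ and viewed, at most 10 in all, crops included, and the job is handed in when it is done.

Besides the shell and the picture viewer there is one more tool, called after "Request:" as name(argument=value, ...), one argument or row to a line, values as JSON. send_rows: Moves the arm, as the interface text tells. Shift numbers are shares of 0.2 m and turn numbers shares of 90 degrees, none past 1 either way. Its arguments: {"type":"object","properties":{"commands":{"type":"array"},"force":{"type":"number"}},"required":["commands"]}

```bash
mkdir -p pics; ls; cat > h.py <<'E'
from rig import r
import numpy as np, cv2
from scipy.spatial.transform import Rotation as R
def rotm(a):
    a=np.array(a,float)
    return a if a.shape==(3,3) else R.from_quat(a).as_matrix()
def ray(p,uv):
    K=np.array(p["mtx"]); d=np.linalg.solve(K,[uv[0],uv[1],1.0])
    return np.array(p["position"]),rotm(p["attitude"])@d
def on_z(p,uv,z):
    o,d=ray(p,uv); return o+d*(z-o[2])/d[2]
def tri(ps,uvs):
    A=np.zeros((3,3));b=np.zeros(3)
    for p,uv in zip(ps,uvs):
        o,d=ray(p,uv); d/=np.linalg.norm(d); M=np.eye(3)-np.outer(d,d); A+=M;b+=M@o
    return np.linalg.solve(A,b)
def proj(p,X):
    c=rotm(p["attitude"]).T@(np.array(X)-np.array(p["position"])); u=np.array(p["mtx"])@c; return u[:2]/u[2]
def save(p,name): cv2.imwrite("pics/"+name,p["color"][:,:,::-1])
E
python3 - <<'E'
from h import *
s=r.capture("side");t=r.capture("top")
print(s["position"],s["attitude"],t["position"],t["attitude"])
im=np.vstack([s["color"],t["color"]])
im=cv2.resize(np.hstack([s["color"],t["color"]]),(800,300))
cv2.imwrite("pics/s0.png",s["color"][:,:,::-1]);cv2.imwrite("pics/t0.png",t["color"][:,:,::-1])
z=dict(handle_grip=.1,index_tip=.026,mark_tip=.026,nut_grip=.081,clamp=0,glass=.012,vial_back=0,vial_front=0,next_glass=0,lid_tin=0)
for n in z:
    a=r.tip_of(s,n);b=r.tip_of(t,n)
    print(n,[(x["uv"],round(x["score"],2)) for x in a[:2]],[(x["uv"],round(x["score"],2)) for x in b[:2]])
    if a: print('  s',on_z(s,a[0]["uv"],z[n]).round(4))
    if b: print('  t',on_z(t,b[0]["uv"],z[n]).round(4))
    if a and b: print('  tri',tri([s,t],[a[0]["uv"],b[0]["uv"]]).round(4))
print(r.get_state())
E
```

```text
pics
[ 0.92169194 -0.82892603  0.41138444] [ 0.80892993  0.21268129 -0.13431797 -0.53137343] [ 0.44790429 -0.15802196  0.95838583] [-0.70297939  0.70900558 -0.03813967  0.04094416]
handle_grip [([202.2, 187.7], 0.85)] [([304.1, 216.8], 0.78)]
  s [ 0.4619 -0.2564  0.1   ]
  t [ 0.4763 -0.2579  0.1   ]
  tri [ 0.4721 -0.2607  0.1038]
index_tip [([223.0, 188.7], 0.75)] [([240.9, 239.1], 0.69)]
  s [ 0.4067 -0.097   0.026 ]
  t [ 0.4253 -0.1099  0.026 ]
  tri [ 0.4225 -0.1127  0.0355]
mark_tip [] [([254.9, 239.6], 0.41)]
  t [ 0.4238 -0.1444  0.026 ]
nut_grip [([217.1, 183.9], 0.48)] [([276.3, 222.0], 0.47)]
  s [ 0.4509 -0.1841  0.081 ]
  t [ 0.4654 -0.1952  0.081 ]
  tri [ 0.4632 -0.1965  0.0881]
clamp [([240.0, 204.6], 0.79)] [([244.3, 222.3], 0.68)]
  s [ 0.4723 -0.1137  0.    ]
  t [ 0.467  -0.1174  0.    ]
  tri [ 4.697e-01 -1.156e-01 -1.000e-04]
glass [([251.6, 190.8], 0.94)] [([218.0, 219.9], 0.75), ([245.0, 224.6], 0.58)]
  s [ 0.4667 -0.0419  0.012 ]
  t [ 0.4733 -0.0518  0.012 ]
  tri [ 0.473  -0.0525  0.0175]
vial_back [([277.5, 196.4], 0.7), ([302.3, 183.9], 0.29)] []
  s [
[... 558 characters left out ...]
pos': array([-1.21847643e+00,  4.93595693e-01,  1.34549066e+00,  4.18779395e-07,
        1.30251334e+00, -9.55199324e-02]), 'qvel': array([ 5.63764319e-04,  4.53487729e-05, -3.83666453e-04,  1.21777632e-03,
        8.65402752e-04, -1.83552784e-03]), 'effort': array([ 1.39876294e-03, -8.78709483e+01, -3.82257736e+01,  7.09954603e-02,
        4.42165404e-02,  1.16389833e-05]), 'eef_pos': array([ 0.27062954, -0.56337101,  0.19992082]), 'tool_rot': array([ 9.75034524e-01,  2.22053319e-01, -2.50106348e-07, -3.51390473e-06]), 'wrist_force': array([ 0.10444332, -0.67310911, -0.41692084]), 'ft_torque': array([ 0.06810324, -0.03268702,  0.0014826 ]), 'grip_force': 0.0, 'opening': 0.09103990936223397}
```

```bash
python3 - <<'E'
import cv2
s=cv2.imread('pics/s0.png');t=cv2.imread('pics/t0.png')
cv2.imwrite('pics/s0c.png',cv2.resize(s[120:280,130:330],(750,600),interpolation=cv2.INTER_CUBIC))
cv2.imwrite('pics/t0c.png',cv2.resize(t[140:290,150:350],(800,600),interpolation=cv2.INTER_CUBIC))
E
```

```text
(no output)
```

View pics/s0c.png

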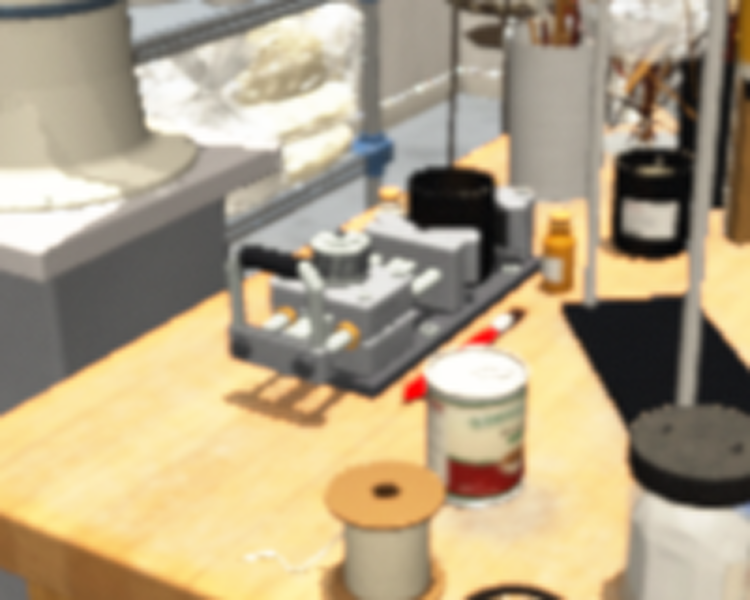

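View pics/t0c.png

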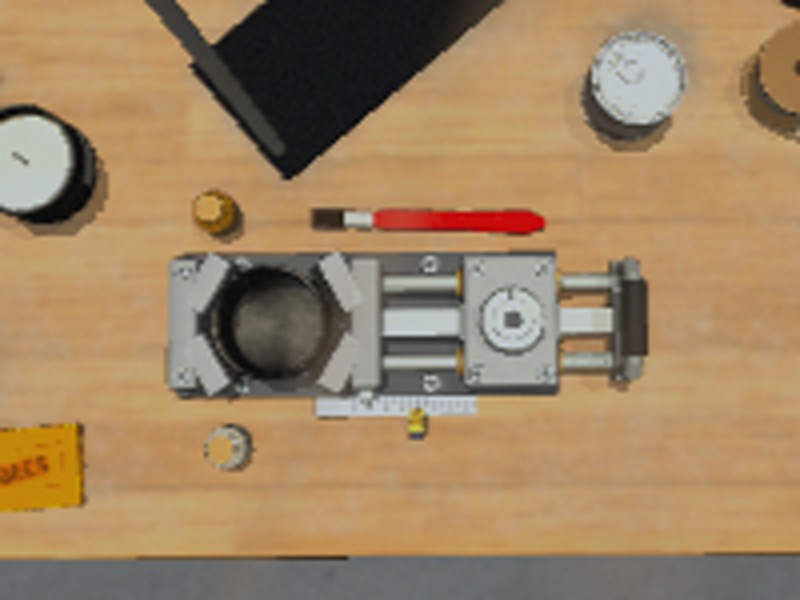

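The side view shows the clamp with its handle at about (200,187) and the nut at about (221,187). In the top view the nut boss is near (278,220), the sleeve near (308,219), the pointer near (241.5,239.5) and the brass marker near (254.5,244). The clamp is almost aligned with world y.

```bash
python3 - <<'E'
from h import *
t=r.capture("top");s=r.capture("side")
def c(x,y): return (150+x/4-.4,140+y/4-.4)
for n,q,z in [("nut boss",c(512,320),.096),("nut rim",c(513,321),.092),("sleeve",c(635,317),.108),("legtop",c(627,263),.1),("legbot",c(625,382),.1),("ruleL",c(316,407),.024),("ruleR",c(477,406),.024),("pointer",c(366,399),.026),("marker",c(418,410),.026),("bedTL",c(170,258),.012),("bedBL",c(178,398),.012),("bedBR",c(557,394),.03),
 ("hTL",c(465,256),.064),("hTR",c(556,253),.064),("hBL",c(465,385),.064),("hBR",c(557,385),.064)]:
    print(n,on_z(t,q,z).round(4))
for n in ["lock_nut","handle_grip","nut_grip"]:
  for p,k in ((t,'t'),(s,'s')):
    for d in r.cut_out(p,n)[:1]:
        m=d["region"]; ys,xs=np.nonzero(m); print(n,k,d["score"],m.sum(),xs.mean(),ys.mean(),xs.min(),xs.max(),ys.min(),ys.max(), on_z(p,(xs.mean(),ys.mean()),.1 if n[0]=='h' else .085).round(4))
# overlay: project predicted nut into side
for X in ([.465,-.196,.081],[.476,-.258,.1],[.467,-.196,.096]): print(proj(s,X),proj(t,X))
E
```

```text
nut boss [ 0.4706 -0.1977  0.096 ]
nut rim [ 0.4701 -0.1984  0.092 ]
sleeve [ 0.4713 -0.2665  0.108 ]
legtop [ 0.5024 -0.2636  0.1   ]
legbot [ 0.4349 -0.261   0.1   ]
ruleL [ 0.4201 -0.0795  0.024 ]
ruleR [ 0.4199 -0.1787  0.024 ]
pointer [ 0.4247 -0.1104  0.026 ]
marker [ 0.4178 -0.1424  0.026 ]
bedTL [0.5136 0.0137 0.012 ]
bedBL [0.426  0.0077 0.012 ]
bedBR [ 0.4269 -0.2276  0.03  ]
hTL [ 0.5097 -0.1717  0.064 ]
hTR [ 0.511  -0.2259  0.064 ]
hBL [ 0.4334 -0.1709  0.064 ]
hBR [ 0.4329 -0.2252  0.064 ]
lock_nut t 0.5 211 277.4312796208531 219.65402843601896 270 285 212 227 [ 0.4707 -0.1978  0.085 ]
lock_nut s 0.48 196 220.37755102040816 187.48979591836735 212 228 181 194 [ 0.4761 -0.2062  0.085 ]
handle_grip t 0.59 1176 263.78061224489795 219.75425170068027 228 311 203 240 [ 0.4704 -0.166   0.1   ]
handle_grip s 0.83 1134 221.02292768959435 197.6604938271605 190 256 177 221 [ 0.5291 -0.2792  0.1   ]
nut_grip t 0.74 203 277.6305418719212 219.6305418719212 270 285 212 227 [ 0.4708 -0.1982  0.085 ]
[219.04453776 186.66951897] [276.62505114 222.17733499]
[206.82182916 189.18994911] [304.13639747 216.93442764]
[219.50951378 181.06939254] [276.89537693 221.16845649]
```

Request:
send_rows(
  commands=[
    [[0.1,-0.07,0],[0,0,0.09],0.3],
    [[0.21,-0.15,0],[0,0,0.18],0.3],
    [[0.32,-0.23,0],[0,0,0.27],0.3],
    [[0.43,-0.3,0],[0,0,0.36],0.3],
    [[0.54,-0.38,0],[0,0,0.46],0.3],
    [[0.64,-0.46,0],[0,0,0.55],0.3],
    [[0.75,-0.53,0],[0,0,0.64],0.3],
    [[0.8465,-0.605,0],[0,0,0.73],0.3],
  ],
)

```text
time_s: 2.5
eef_pos: [0.3713, -0.3803, 0.2]
tool_rot: [0.939, -0.345, 0.0, 0.0]
wrist_force: [-0.0, -0.7, 0.5]
opening: 0.0592
grip_force: 0.0
```

```bash
cat >> h.py <<'E'
def rel(target):
    s=r.get_state(); M=rotm(s["tool_rot"]); d=M.T@(np.array(target)-s["eef_pos"])
    print("t",s["time_s"],"pos",s["eef_pos"].round(4),"angx",np.degrees(np.arctan2(M[1,0],M[0,0])).round(2),"tilt",M[:,2].round(4),"q",s["qpos"].round(3),"F",s["wrist_force"].round(2),"T",s["ft_torque"].round(3),"op",round(s["opening"],4),"gf",s["grip_force"]); print("shift/0.2:",(d/.2).round(4))
E
python3 -c "
from h import *
rel([.4708,-.198,.2])"
```

```text
t 2.5 pos [ 0.3713 -0.3803  0.2   ] angx -40.3 tilt [ 2.e-04 -1.e-04 -1.e+00] q [-0.91   0.362  1.575  0.     1.204  1.364] F [-0.02 -0.66  0.46] T [ 0.124  0.034 -0.035] op 0.0592 gf 0.0
shift/0.2: [-2.1020e-01 -1.0168e+00 -1.0000e-04]
```

Request:
send_rows(
  commands=[
    [[-0.03,-0.14,0],[0,0,0],0.3],
    [[-0.06,-0.28,0],[0,0,0],0.3],
    [[-0.09,-0.42,0],[0,0,0],0.3],
    [[-0.12,-0.56,0],[0,0,0],0.3],
    [[-0.15,-0.7,0],[0,0,0],0.3],
    [[-0.18,-0.84,0],[0,0,0],0.3],
    [[-0.2,-0.97,0],[0,0,0],0.3],
    [[-0.21,-1.0,0],[0,0,0],0.3],
  ],
)

```text
time_s: 3.5
eef_pos: [0.4679, -0.1999, 0.2]
tool_rot: [0.94, -0.342, 0.0, -0.0]
wrist_force: [-0.4, 0.4, 0.1]
opening: 0.0593
grip_force: 0.0
```

```bash
python3 -c "
from h import *
rel([.4708,-.198,.083])
s=r.capture('side');t=r.capture('top');a=s['color'][100:250,150:300];b=t['color'][150:300,200:350]
cv2.imwrite('pics/p1.png',cv2.resize(np.hstack([a,b]),(800,400),interpolation=cv2.INTER_CUBIC)[:,:,::-1])
"
```

```text
t 3.5 pos [ 0.4679 -0.1999  0.2   ] angx -39.95 tilt [ 3.e-04 -0.e+00 -1.e+00] q [-0.521  0.331  1.627  0.     1.183  1.747] F [-0.41  0.44  0.06] T [0.083 0.042 0.008] op 0.0593 gf 0.0
shift/0.2: [ 0.005  -0.0163  0.585 ]
```

View pics/p1.png

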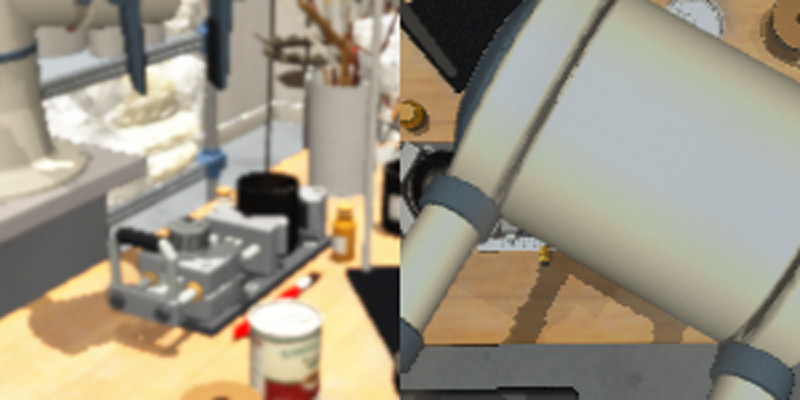

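Request:
send_rows(
  commands=[
    [[0.005,-0.016,0.08],[0,0,0],0.3],
    [[0.005,-0.016,0.16],[0,0,0],0.3],
    [[0.005,-0.016,0.24],[0,0,0],0.3],
    [[0.005,-0.016,0.32],[0,0,0],0.3],
    [[0.005,-0.016,0.4],[0,0,0],0.3],
    [[0.005,-0.016,0.48],[0,0,0],0.3],
    [[0.005,-0.016,0.55],[0,0,0],0.3],
    [[0.005,-0.016,0.58],[0,0,0],0.3],
  ],
)

```text
time_s: 4.6
eef_pos: [0.4697, -0.1994, 0.0832]
tool_rot: [0.939, -0.343, -0.0, -0.0]
wrist_force: [0.1, -0.2, -0.1]
opening: 0.059
grip_force: 0.0
```

Request:
send_rows(
  commands=[
    [[0,0,0],[0,0,0],0.3],
    [[0,0,0],[0,0,0],0.1],
    [[0,0,0],[0,0,0],-0.05],
    [[0,0,0],[0,0,0],-0.15],
    [[0,0,0],[0,0,0],-0.25],
    [[0,0,0],[0,0,0],-0.4],
  ],
  force=5,
)

```text
time_s: 5.35
eef_pos: [0.4702, -0.1991, 0.084]
tool_rot: [0.94, -0.342, 0.0, 0.0]
wrist_force: [0.3, 1.4, -0.1]
opening: 0.0282
grip_force: 0.0
```

```bash
python3 -c "
from h import *
rel([.4708,-.198,.083])"
```

```text
t 5.35 pos [ 0.4702 -0.1991  0.084 ] angx -40.04 tilt [-0. -0. -1.] q [-0.517  0.49   1.757 -0.     0.895  1.752] F [ 0.26  1.41 -0.14] T [0.069 0.056 0.064] op 0.0282 gf 0.0
shift/0.2: [-0.0009 -0.0061  0.0048]
```

```bash
python3 -c "
from h import *
s=r.capture('side');t=r.capture('top');a=s['color'][120:240,160:300]
cv2.imwrite('pics/p2.png',cv2.resize(a,(700,600),interpolation=cv2.INTER_CUBIC)[:,:,::-1])
rel([.4708,-.198,.083])
for X in ([.4708,-.198,.081],[.4702,-.1991,.084]): print((proj(s,X)-[160,120])*5)
"
```

```text
t 5.45 pos [ 0.4702 -0.1991  0.0839] angx -40.04 tilt [-0.  0. -1.] q [-0.518  0.49   1.757 -0.     0.895  1.752] F [ 0.05  0.78 -0.6 ] T [0.083 0.032 0.054] op 0.0278 gf 0.0
shift/0.2: [-0.0011 -0.0061  0.0047]
[302.77421025 337.13846902]
[300.21409553 331.91576144]
```

View pics/p2.png

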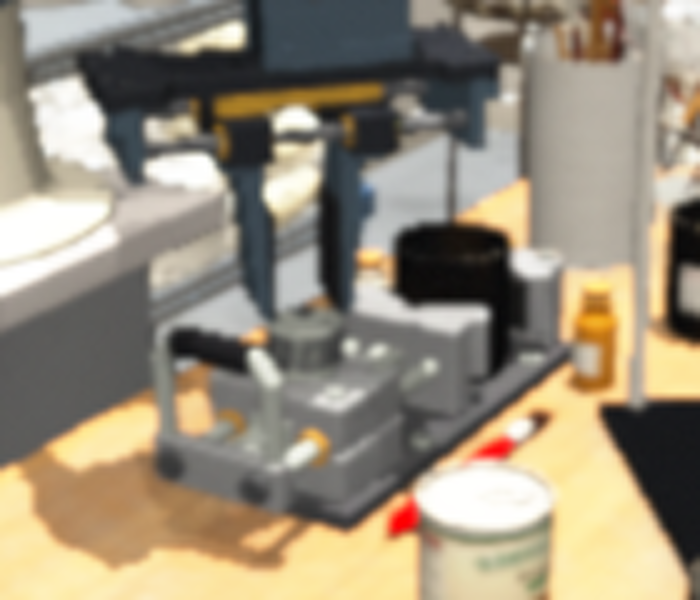

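```bash
python3 -c "
from h import *
s=r.capture('side')
print(r.tip_extent)
M=rotm(r.get_state()['tool_rot']);y=M[:,1]
for sg in (1,-1):
  print('p1 tip',proj(s,np.array([.4679,-.1999,.186])+sg*y*.0365), 'seen ~ (202,134),(231,133)')
  print('p2 tip',(proj(s,np.array([.4702,-.1991,.070])+sg*y*.021)-[160,120])*5)
for z in (.064,.07,.092,.096): print(z,(proj(s,[.4708,-.198,z])-[160,120])*5)
print('housing corners',[((proj(s,[x,y,.064])-[160,120])*5).round() for x in(.433,.511) for y in(-.17,-.226)])
print('glass rim',(proj(s,[.471,-.05,.087])-[160,120])*5,(proj(s,[.471,-.267,.1])-[160,120])*5)
"
```

```text
0.014
p1 tip [201.66421603 146.64287413] seen ~ (202,134),(231,133)
p2 tip [258.65165523 364.60385199]
p1 tip [232.79774518 143.68587801] seen ~ (202,134),(231,133)
p2 tip [343.08626206 352.73798803]
0.064 [303.96539237 369.41017306]
0.07 [303.54716634 358.07952406]
0.092 [301.99311206 315.97682709]
0.096 [301.70703248 308.22631145]
housing corners [array([274., 334.]), array([206., 374.]), array([405., 366.]), array([341., 409.])]
glass rim [457.60016285 235.25573627] [212.77021172 350.65265836]
```

The fingers show about 10 px higher than the reported TCP implies, and they closed past 37 mm without contact. I'll zoom in to tell a height error from a horizontal one.

```bash
python3 -c "
from h import *
s=r.capture('side');t=r.capture('top');a=s['color'][145:205,195:255];b=t['color'][150:270,220:340]
cv2.imwrite('pics/p3.png',np.hstack([cv2.resize(a,(480,480),interpolation=cv2.INTER_CUBIC),cv2.resize(b,(320,480)) if 0 else cv2.resize(b[:,20:100],(320,480),interpolation=cv2.INTER_CUBIC)])[:,:,::-1])
"
```

```text
(no output)
```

View pics/p3.png

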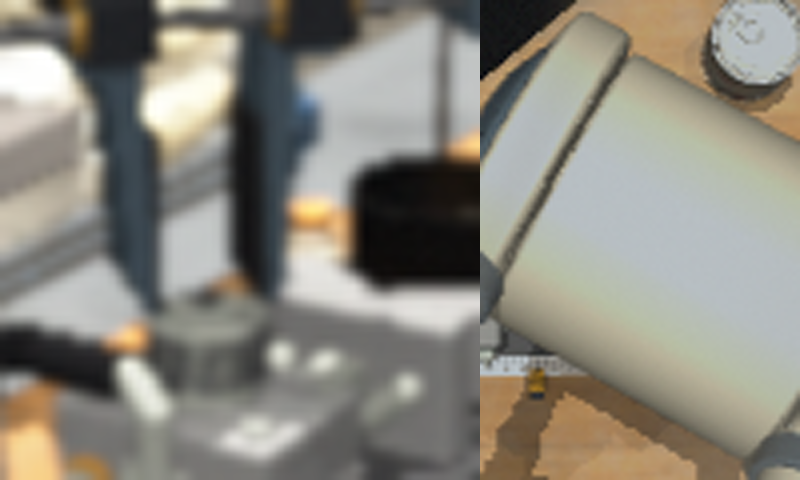

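Request:
send_rows(
  commands=[
    [[0,0,0],[0,0,0],0.1],
    [[0,0,0],[0,0,0],0.3],
    [[0,0,0],[0,0,0],0.3],
    [[0,0,0.02],[0,0,0],0.3],
    [[0,0,0.04],[0,0,0],0.3],
    [[0,0,0.06],[0,0,0],0.3],
    [[0,0,0.06],[0,0,0],0.3],
  ],
)

```text
time_s: 6.48
eef_pos: [0.47, -0.1989, 0.0715]
tool_rot: [0.94, -0.342, -0.0, -0.0]
wrist_force: [0.0, 0.1, -0.8]
opening: 0.0595
grip_force: 0.0
```

```bash
python3 -c "
from h import *
s=r.capture('side');a=s['color'][140:210,190:270]
cv2.imwrite('pics/p4.png',cv2.resize(a,(640,560),interpolation=cv2.INTER_CUBIC)[:,:,::-1])
rel([.4708,-.198,.062])
st=r.get_state();y=rotm(st['tool_rot'])[:,1]
for dz in (0,.024):
  for sg in (1,-1): print(dz,(proj(s,st['eef_pos']+[0,0,dz-.014]+sg*y*.037)-[190,140])*8)
"
```

```text
t 6.525 pos [ 0.4701 -0.199   0.0717] angx -40.04 tilt [-4.e-04  2.e-04 -1.e+00] q [-0.517  0.51   1.767 -0.     0.865  1.752] F [ 0.17 -1.24  0.3 ] T [ 0.069  0.097 -0.011] op 0.0591 gf 0.0
shift/0.2: [-0.0003 -0.0062  0.0486]
0 [123.16829375 468.00250195]
0 [359.76577899 433.6966995 ]
0.024 [119.00534699 394.39295332]
0.024 [358.39039859 361.81132254]
```

View pics/p4.png

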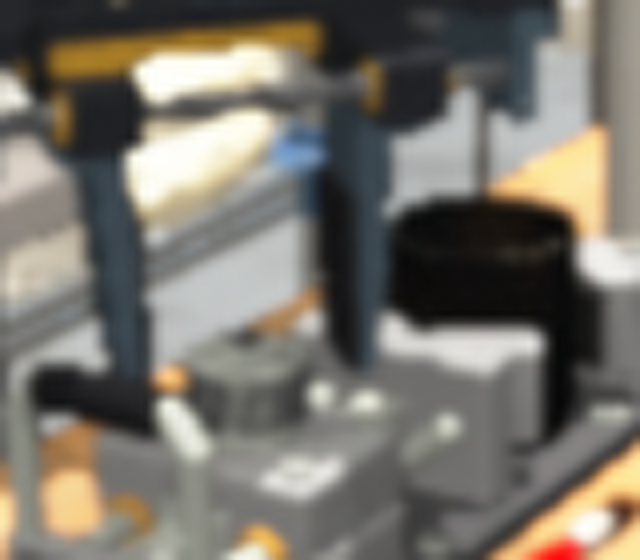

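Right finger tip is at (360,360) in the crop, exactly where a 24 mm higher tool would appear. I'll go 11 mm lower and close gently.

Request:
send_rows(
  commands=[
    [[0,-0.006,0.015],[0,0,0],0.3],
    [[0,-0.006,0.03],[0,0,0],0.3],
    [[0,-0.006,0.045],[0,0,0],0.3],
    [[0,-0.006,0.055],[0,0,0],0.3],
    [[0,-0.006,0.055],[0,0,0],0.1],
    [[0,-0.006,0.055],[0,0,0],-0.05],
    [[0,-0.006,0.055],[0,0,0],-0.25],
    [[0,-0.006,0.055],[0,0,0],-0.4],
  ],
  force=5,
)

```text
time_s: 7.52
eef_pos: [0.4714, -0.1978, 0.0611]
tool_rot: [0.94, -0.342, 0.0, -0.0]
wrist_force: [4.2, 5.7, 0.1]
opening: 0.0367
grip_force: 5.0
```

```bash
python3 -c "
from h import *
rel([.4708,-.198,.062])"
```

```text
t 7.525 pos [ 0.4714 -0.1978  0.0611] angx -40.06 tilt [ 9.e-04  5.e-04 -1.e+00] q [-5.150e-01  5.270e-01  1.775e+00  1.000e-03  8.380e-01  1.754e+00] F [4.24 5.67 0.15] T [ 1.084 -0.678  0.057] op 0.0367 gf 4.999023377895355
shift/0.2: [-0.0016  0.0028 -0.0046]
```

Request:
send_rows(
  commands=[
    [[0,-0.005,0],[0,0,0],-0.4],
    [[0,-0.008,0],[0,0,0],-0.4],
    [[0,-0.008,0],[0,0,0],-0.4],
  ],
  force=5,
)

```text
time_s: 7.9
eef_pos: [0.4716, -0.1974, 0.061]
tool_rot: [0.94, -0.342, -0.0, 0.0]
wrist_force: [-4.5, -5.9, 3.1]
opening: 0.0371
grip_force: 5.0
```

```bash
python3 -c "
from h import *
rel([.4708,-.198,.062])"
```

```text
t 7.9 pos [ 0.4716 -0.1974  0.061 ] angx -40.03 tilt [-5.e-04 -8.e-04 -1.e+00] q [-5.130e-01  5.280e-01  1.774e+00 -1.000e-03  8.390e-01  1.758e+00] F [-4.53 -5.92  3.06] T [-0.972  0.805 -0.004] op 0.0371 gf 5.003081783652306
shift/0.2: [-0.0013  0.0049 -0.0048]
```

Request:
send_rows(
  commands=[
    [[0,0.004,0],[0,0,0],-0.4],
    [[0,0.004,0],[0,0,0],-0.5],
    [[0,0.004,0],[0,0,-0.05],-0.5],
    [[0,0.004,-0.001],[0,0,-0.15],-0.5],
    [[0,0.004,-0.002],[0,0,-0.25],-0.5],
    [[0,0.004,-0.003],[0,0,-0.35],-0.5],
    [[0,0.004,-0.003],[0,0,-0.45],-0.5],
    [[0,0.004,-0.003],[0,0,-0.45],-0.5],
  ],
  force=20,
)

```text
time_s: 8.9
eef_pos: [0.4716, -0.1973, 0.0617]
tool_rot: [1.0, 0.005, 0.0, -0.0]
wrist_force: [0.8, 3.0, 4.7]
opening: 0.0362
grip_force: 20.0
```

```bash
python3 -c "
from h import *
rel([.4708,-.198,.062])"
```

```text
t 8.9 pos [ 0.4716 -0.1973  0.0617] angx 0.52 tilt [ 4.e-04  3.e-04 -1.e+00] q [-5.130e-01  5.270e-01  1.774e+00  1.000e-03  8.400e-01  1.048e+00] F [0.81 2.97 4.72] T [ 0.632 -0.172  0.074] op 0.0362 gf 19.999713599681854
shift/0.2: [-0.0043  0.0036 -0.0017]
```

Request:
send_rows(
  commands=[
    [[0,0,-0.001],[0,0,-0.11],-0.5],
    [[0,0,-0.002],[0,0,-0.22],-0.5],
    [[0,0,-0.003],[0,0,-0.33],-0.5],
    [[0,0,-0.004],[0,0,-0.44],-0.5],
    [[0,0,-0.005],[0,0,-0.55],-0.5],
    [[0,0,-0.006],[0,0,-0.66],-0.5],
    [[0,0,-0.006],[0,0,-0.77],-0.5],
    [[0,0,-0.006],[0,0,-0.85],-0.5],
  ],
)

```text
time_s: 9.9
eef_pos: [0.4712, -0.1968, 0.0628]
tool_rot: [0.782, 0.623, 0.0, -0.001]
wrist_force: [-1.6, 5.9, 7.4]
opening: 0.0364
grip_force: 20.0
```

```bash
python3 -c "
from h import *
rel([.4708,-.198,.062])"
```

```text
t 9.9 pos [ 0.4712 -0.1968  0.0628] angx 77.13 tilt [-4.e-04  1.e-03 -1.e+00] q [-5.130e-01  5.250e-01  1.774e+00  1.000e-03  8.440e-01 -2.890e-01] F [-1.64  5.88  7.43] T [ 1.126  0.118 -0.088] op 0.0364 gf 19.999966621398926
shift/0.2: [-0.0061 -0.0009  0.0038]
```

Request:
send_rows(
  commands=[
    [[-0.002,0,-0.002],[0,0,-0.11],-0.5],
    [[-0.003,0,-0.003],[0,0,-0.22],-0.5],
    [[-0.003,0,-0.004],[0,0,-0.33],-0.5],
    [[-0.003,0,-0.005],[0,0,-0.44],-0.5],
    [[-0.003,0,-0.006],[0,0,-0.55],-0.5],
    [[-0.003,0,-0.007],[0,0,-0.66],-0.5],
    [[-0.003,0,-0.008],[0,0,-0.77],-0.5],
    [[-0.003,0,-0.008],[0,0,-0.87],-0.5],
  ],
)

```text
time_s: 10.9
eef_pos: [0.4707, -0.1971, 0.0642]
tool_rot: [0.213, 0.977, 0.001, -0.001]
wrist_force: [-1.7, 6.0, 6.0]
opening: 0.0359
grip_force: 20.0
```

```bash
python3 -c "
from h import *
rel([.4708,-.198,.062])"
```

```text
t 10.9 pos [ 0.4707 -0.1971  0.0642] angx 155.46 tilt [-0.0013  0.0015 -1.    ] q [-5.140e-01  5.220e-01  1.773e+00  1.000e-03  8.480e-01 -1.657e+00] F [-1.67  6.01  6.04] T [ 1.382  0.171 -0.082] op 0.0359 gf 20.001491010189056
shift/0.2: [-0.0024 -0.0037  0.0109]
```

Request:
send_rows(
  commands=[
    [[0,0,0],[0,0,0],0.1],
    [[0,0,0],[0,0,0],0.3],
    [[0,0,0],[0,0,0],0.3],
    [[0,0,-0.08],[0,0,0],0.3],
    [[0,0,-0.17],[0,0,0],0.3],
    [[0,0,-0.26],[0,0,0],0.3],
    [[0,0,-0.35],[0,0,0],0.1],
    [[0,0,-0.43],[0,0,0],0],
  ],
)

```text
time_s: 11.9
eef_pos: [0.4714, -0.1982, 0.151]
tool_rot: [0.215, 0.977, -0.0, 0.0]
wrist_force: [0.2, 0.4, 0.4]
opening: 0.0461
grip_force: 0.0
```

```bash
python3 -c "
from h import *
rel([.4712,-.2675,.150])"
```

```text
t 11.9 pos [ 0.4714 -0.1982  0.151 ] angx 155.17 tilt [ 2.e-04 -2.e-04 -1.e+00] q [-0.515  0.394  1.685 -0.     1.063 -1.652] F [0.16 0.44 0.39] T [ 0.077 -0.147 -0.042] op 0.0461 gf 0.0
shift/0.2: [-0.1448 -0.3147  0.005 ]
```

Request:
send_rows(
  commands=[
    [[-0.03,-0.07,0],[0,0,-0.06],-0.15],
    [[-0.06,-0.14,0],[0,0,-0.13],-0.15],
    [[-0.09,-0.21,0],[0,0,-0.2],-0.15],
    [[-0.12,-0.28,0],[0,0,-0.25],-0.15],
    [[-0.145,-0.314,0],[0,0,-0.276],-0.15],
    [[-0.145,-0.314,0],[0,0,-0.276],-0.15],
  ],
)

```text
time_s: 12.65
eef_pos: [0.4714, -0.2678, 0.1502]
tool_rot: [0.0, 1.0, -0.0, 0.0]
wrist_force: [-1.5, 0.7, -1.1]
opening: 0.0385
grip_force: 0.0
```

```bash
python3 -c "
from h import *
rel([.4712,-.2675,.070])
s=r.capture('side');t=r.capture('top')
st=r.get_state()
a=s['color'][120:240,170:300];b=t['color'][200:260,220:300]
for sg in(1,-1): print(proj(s,st['eef_pos']+[0,sg*.03,.010])-[170,120])
cv2.imwrite('pics/p5.png',np.hstack([cv2.resize(a,(433,400),interpolation=cv2.INTER_CUBIC),cv2.resize(b,(360,400),interpolation=cv2.INTER_CUBIC)])[:,:,::-1])"
```

```text
t 12.65 pos [ 0.4714 -0.2678  0.1502] angx 179.98 tilt [ 0.e+00 -1.e-04 -1.e+00] q [-0.627  0.435  1.613 -0.     1.094 -2.197] F [-1.45  0.69 -1.12] T [ 0.124 -0.11   0.065] op 0.0385 gf 0.0
shift/0.2: [0.0009 0.0013 0.4011]
[39.43529307 40.6445087 ]
[22.20771145 48.65132638]
```

View pics/p5.png

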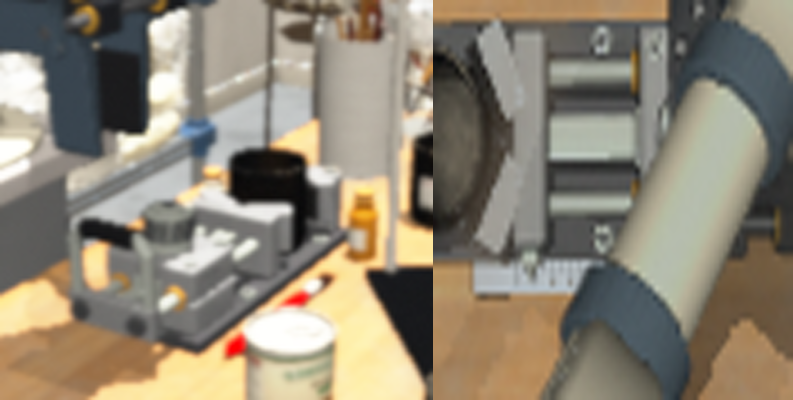

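Request:
send_rows(
  commands=[
    [[0,0,0.07],[0,0,0],-0.15],
    [[0,0,0.14],[0,0,0],-0.15],
    [[0,0,0.21],[0,0,0],-0.15],
    [[0,0,0.28],[0,0,0],-0.15],
    [[0,0,0.34],[0,0,0],-0.15],
    [[0,0,0.39],[0,0,0],-0.15],
    [[0,0,0.4],[0,0,0],-0.15],
  ],
)

```text
time_s: 13.62
eef_pos: [0.4711, -0.2671, 0.0696]
tool_rot: [-0.001, 1.0, 0.0, -0.0]
wrist_force: [0.2, 0.7, 1.4]
opening: 0.0384
grip_force: 0.0
```

Request:
send_rows(
  commands=[
    [[0,0,0],[0,0,0],-0.3],
    [[0,0,0],[0,0,0],-0.5],
    [[0,0,0],[0,0,0],-0.7],
    [[0,0,0],[0,0,0],-0.9],
    [[0,0,0],[0,0,0],-0.9],
  ],
  force=5,
)

```text
time_s: 14.25
eef_pos: [0.4715, -0.2667, 0.0706]
tool_rot: [-0.001, 1.0, 0.0, 0.0]
wrist_force: [1.6, 7.0, 3.0]
opening: 0.0159
grip_force: 5.0
```

```bash
python3 - <<'E'
from h import *
rel([.4712,-.2675,.070])
im=cv2.imread('pics/t0.png')[:,:,::-1].astype(int)
np.set_printoptions(linewidth=250)
print("R-B marker rows 238-250 cols 246-262");print((im[236:252,246:264,0]-im[236:252,246:264,2]))
print("gray pointer");print(im[234:250,232:262].sum(2)//3)
E
```

```text
t 14.25 pos [ 0.4715 -0.2667  0.0706] angx -179.91 tilt [ 4.e-04  8.e-04 -1.e+00] q [-6.260e-01  5.440e-01  1.692e+00  1.000e-03  9.060e-01 -2.198e+00] F [1.58 6.98 3.01] T [ 1.243 -0.425 -0.02 ] op 0.0159 gf 5.000531729310751
shift/0.2: [ 0.0016 -0.0042  0.0031]
R-B marker rows 238-250 cols 246-262
[[  0   0   2   1   2   1   0   2   0   4  -4  -3  -3   3   1   1   0   0]
 [  1   2   1   0   1   0   1   1  -1  -1  -1  -3  -2   0   1   2   0   1]
 [  1  -1   1   1   2   2   3   1   1   1   1   1   0   1   0   0   1   1]
 [ -9 -11  -9 -11  -9 -12 -10 -11 -11 -12 -10 -12 -12 -12 -12 -12 -12 -12]
 [ -9 -11 -10 -11  -9 -12 -10 -11  -8 -11  -7 -11 -10 -11  -9 -11 -10 -11]
 [ -9 -12 -11 -12  -9 -12  -9 -12  -6 -11 -10 -10  -9 -10 -10 -12  -9 -12]
 [  8  -8 -12 -12   7  -8  39  81  69  91   3 -12  -9 -12 -12 -12  -9 -12]
 [-11 -11 -13 -12 -11 -12  66 113 131 122  11 -11 -13 -12   3   6   5   6]
 [ 84  89  85  80  78  79 111 130 141  87  46  90  95  94  93  92  92  92]
 [ 93  96  88  84  78  78  80 128 128  98  56  89  98  98  96  97  95  97]
 [ 95  93  88  84  83  82 111 129 131  92  54  88
[... 1683 characters left out ...]
143 142 142 141 141 139 138 136 139 141 140 143 129 129 101  77 138 149 150 151 151]
 [148 149 148 149 148 147 149 149 148 146 146 146 148 146 145 143 145 145 138 136 104 115 116 104  77 131 143 143 144 143]
 [142 144 145 146 146 145 145 145 144 140 141 143 144 141 139 140 141 143 142 135 142 144 147 111  78 128 136 136 136 136]
 [141 142 143 144 146 146 147 146 143 140 143 143 143 140 139 139 142 142 144 134 142 151 146 136  88 128 138 137 136 135]
 [141 141 141 146 148 149 150 147 144 142 143 144 144 142 140 140 143 145 145 135  99  84  90  76  90 132 139 139 136 138]
 [146 145 146 150 151 151 152 149 147 146 146 148 146 144 144 143 146 148 150 136 101  83  87  78 134 142 143 143 142 142]]
```

Request:
send_rows(
  commands=[
    [[0,0,0],[0,0,0],-0.9],
    [[0,0,0],[0,0,0],-0.9],
    [[0,0,0],[0,0,0],-0.9],
  ],
  force=40,
)

```text
time_s: 14.62
eef_pos: [0.4715, -0.2667, 0.0706]
tool_rot: [-0.001, 1.0, 0.0, 0.0]
wrist_force: [2.1, 6.6, 3.3]
opening: 0.0151
grip_force: 40.0
```

```bash
python3 - <<'E'
from h import *
t=r.capture('top'); rel([.4712,-.2675,.070])
save(t,'t1.png')
a=on_z(t,(241.1,241),.026);b=on_z(t,(253.9,243),.026);print(a,b,(a-b)[1])
print(t['color'][234:250,232:262].astype(int).sum(2)//3)
E
```

```text
t 14.675 pos [ 0.4715 -0.2667  0.0706] angx -179.91 tilt [ 3.e-04  8.e-04 -1.e+00] q [-6.250e-01  5.440e-01  1.692e+00  1.000e-03  9.060e-01 -2.199e+00] F [3.25 5.52 3.75] T [ 1.19  -0.389 -0.007] op 0.0155 gf 40.00133156776428
shift/0.2: [ 0.0016 -0.0042  0.0031]
[ 0.42071151 -0.11042295  0.026     ] [ 0.4155878  -0.14186379  0.026     ] 0.031440843060637796
[[160 161 160 159 163 110 131 153 147 144 142 142 131  69  49  79  85  84
   84  83  83  84  84  72 164 134  71  55  61  65]
 [159 160 160 160 154  88 132 150 150 149 147 146 133  72  51  80  86  85
   85  85  85  84  85  94 106  75  65  77  82  75]
 [160 159 159 161  98  66  94 117 120 119 118 117 114  63  53  80  85  85
   86  86  85  83  85  81  88  77  72  74  71  72]
 [ 96 147 162 140  83  65  64  85 117 119 117 128  77  54  54  80  84  84
   83  84  83  84  84  78  72  71  72  86  74  89]
 [ 93  82  97  78  68  63  79  81 172 183 183 183  99  81  86  83  84  83
   83  84  83  82  81  68  69  66  96  87  81 103]
 [140 140 141 117 105 103 128 156 160 150 153 139 134 184 171 188 170 187
  171 188 170 188 172  97  68  83  84  
[... 562 characters left out ...]
137 137 134 134 133 137
  137 137 137 104 104  91 112 125 144 164 165 162]
 [136 136 136 136 135 133 135 134 134 132 133 133 142 143 141 140 141 141
  135 133  95  95  90  98 118 140 161 168 167 165]
 [130 130 132 133 131 132 131 130 130 128 136 139 139 137 135 136 138 139
  140 132 103  97  91 112 139 156 172 170 170 168]
 [129 129 130 131 133 133 133 132 130 136 138 139 140 136 136 136 138 141
  139 108 104  88 110 138 156 173 174 171 171 169]
 [128 128 128 133 135 135 136 133 131 137 141 141 142 138 137 137 139 141
  125 123 103 100 128 153 170 175 175 175 173 171]
 [132 132 133 135 138 138 137 135 142 141 143 144 142 140 139 140 142 145
  147 131 120 124 145 168 178 178 176 175 175 173]]
```

Request:
send_rows(
  commands=[
    [[0,-0.015,0],[0,0,0],-0.9],
    [[0,-0.035,0],[0,0,0],-0.9],
    [[0,-0.055,0],[0,0,0],-0.9],
    [[0,-0.075,0],[0,0,0],-0.9],
    [[0,-0.095,0],[0,0,0],-0.9],
    [[0,-0.115,0],[0,0,0],-0.9],
    [[0,-0.125,0],[0,0,0],-0.9],
    [[0,-0.125,0],[0,0,0],-0.9],
  ],
)

```text
time_s: 15.68
eef_pos: [0.4715, -0.2911, 0.0706]
tool_rot: [-0.001, 1.0, 0.001, 0.0]
wrist_force: [2.2, 11.1, 6.3]
opening: 0.0154
grip_force: 40.0
```

```bash
python3 - <<'E'
from h import *
t=r.capture('top'); rel([.4712,-.2975,.070])
save(t,'t2.png')
cv2.imwrite('pics/t2c.png',cv2.resize(t['color'][200:260,220:300],(800,600),interpolation=cv2.INTER_NEAREST)[:,:,::-1])
E
```

```text
t 15.725 pos [ 0.4715 -0.2911  0.0706] angx -179.92 tilt [ 2.0e-04  1.7e-03 -1.0e+00] q [-6.620e-01  5.570e-01  1.661e+00  2.000e-03  9.240e-01 -2.235e+00] F [3.14 9.86 5.69] T [ 1.996 -0.654 -0.026] op 0.0155 gf 40.00161409378052
shift/0.2: [ 0.0016 -0.0321  0.0027]
```

View pics/t2c.png

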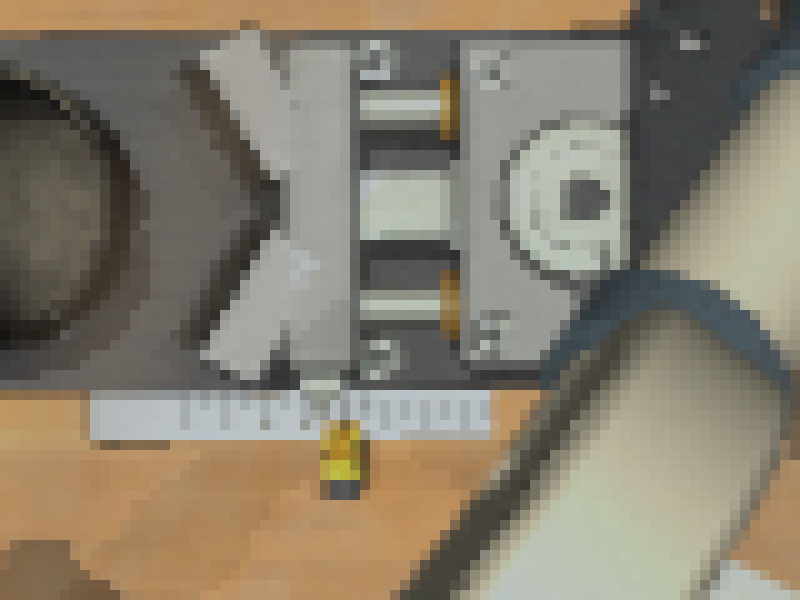

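The top view now shows the jaw drawn out. The pointer is near (252,240.5), the marker near (254.4,243), and both are clear of the arm. About 6 mm remains, so I'll measure it at subpixel level.

```bash
python3 - <<'E'
from h import *
np.set_printoptions(linewidth=250)
ps=[r.capture('top') for _ in range(3)]
t=ps[-1]
im=np.mean([p['color'].astype(float) for p in ps],0)
print(im[236:251,246:260].mean(2).round().astype(int)); print((im[240:251,248:260,0]-im[240:251,248:260,2]).round().astype(int))
for p in ps:
    for n in ("index_tip","mark_tip"):
        print(n,[(x["uv"],round(x["score"],2)) for x in r.tip_of(p,n)[:1]])
print("px vec of 1mm -y:",proj(t,[.418,-.141,.026])-proj(t,[.418,-.140,.026]), "of 1mm x",proj(t,[.419,-.14,.026])-proj(t,[.418,-.14,.026]))
E
```

```text
[[118  65  61 113 118 116 115 114 112  76 110 111 130 139]
 [ 79  53  55  64 118 119 118 122  75  55 119 172 133  93]
 [ 61  55  56  65 174 184 181 182 110  81  82  81  80  80]
 [131 145 164 188 140 142 145 144 163 189 172 189 193 193]
 [172 189 172 189 150 136 130 184 152 185 152 186 172 188]
 [172 189 194 194 172 165 148 186 152 185 172 189 172 189]
 [150 185 193 194 150 185 165 141  93 135 187 194 173 189]
 [193 193 193 194 193 193 153 116 104 136 148 186 194 193]
 [135 134 134 136 137 137 138 121 126  99  75 136 146 147]
 [132 131 132 133 135 133  99 113 114 101  75 130 140 141]
 [128 127 129 130 130 131 138 142 144 109  76 125 134 134]
 [127 127 129 131 130 130 139 148 143 134  86 126 134 134]
 [129 128 130 131 141 132  96  82  88  74  88 130 136 136]
 [130 130 141 146 147 134  99  82  86  77 131 139 139 139]
 [128 135 140 142 143 143 145 145 144 143 142 141 140 139]]
[[-10 -11  -8   5   7 -10  -7 -10  -7 -10 -10 -11]
 [-12 -11  -9  -4  -4 -10  -7 -10 -10 -11 -10 -11]
 [-12 -12   5  -9  37  77  63  88   1 -12  -9 -11]
 [-12 -11 -12 -12  65 109 117 126  12 -11 -12 -11]
 [ 84  79  78  77 111 125 136  84  47  87  93  92]
 [ 80  77  75  77  80 124 126  98  54  87  96  97]
 [ 80  77  77  79 110 127 128  91  52  87  96  96]
 [ 83  82  81  82 108 118 128 110  61  88  95  95]
 [ 86  84  89  85  52   9   1   1  51  92  97  97]
 [ 92  89  85  86  52   8   0  12  89 100 100 100]
 [ 93  89  85  83  81  79  82  85  89  95  97  98]]
index_tip [([252.1, 240.7], 0.75)]
mark_tip [([252.6, 242.6], 0.6)]
index_tip [([253.1, 239.2], 0.8)]
mark_tip [([277.5, 219.0], 0.66)]
index_tip [([250.0, 242.8], 0.78)]
mark_tip [([252.5, 241.1], 0.42)]
px vec of 1mm -y: [ 0.40683619 -0.00334664] of 1mm x [-0.00270031 -0.41085812]
```

Request:
send_rows(
  commands=[
    [[0,-0.01,0],[0,0,0],-0.9],
    [[0,-0.02,0],[0,0,0],-0.9],
    [[0,-0.0265,0],[0,0,0],-0.9],
    [[0,-0.0265,0],[0,0,0],-0.9],
    [[0,-0.0265,0],[0,0,0],-0.9],
  ],
)

```text
time_s: 16.8
eef_pos: [0.4715, -0.2962, 0.0706]
tool_rot: [-0.001, 1.0, 0.001, 0.0]
wrist_force: [3.3, 11.9, 5.7]
opening: 0.0152
grip_force: 40.0
```

```bash
python3 - <<'E'
from h import *
np.set_printoptions(linewidth=250)
t=r.capture('top'); rel([.4712,-.2975,.070]); im=t['color'].astype(float)
print(im[236:251,246:262].mean(2).round().astype(int)); print((im[240:251,248:260,0]-im[240:251,248:260,2]).round().astype(int))
cv2.imwrite('pics/t3c.png',cv2.resize(t['color'][228:256,236:272],(720,560),interpolation=cv2.INTER_NEAREST)[:,:,::-1])
E
```

```text
t 16.85 pos [ 0.4715 -0.2962  0.0706] angx -179.92 tilt [ 2.0e-04  1.9e-03 -1.0e+00] q [-6.690e-01  5.600e-01  1.654e+00  2.000e-03  9.290e-01 -2.243e+00] F [ 2.59 11.07  5.24] T [ 2.181 -0.677 -0.076] op 0.0148 gf 40.00185191631317
shift/0.2: [ 0.0017 -0.0065  0.0029]
[[165 163 141  78  48  93 113 115 114 112 112  84  84 133  97  86]
 [150 161  90  54  57  81 117 118 117 123  93 112  94  86  85  85]
 [ 71  80  62  54  79  83 174 184 182 184 111  80  79  79  79  75]
 [174 189 144 147 165 189 147 144 145 133 160 189 193 193 194 193]
 [172 189 173 190 173 189 172 140 146 116 136 185 172 190 172 189]
 [172 189 194 194 172 189 172 151 107 180 172 189 173 189 173 188]
 [150 185 193 194 150 185 166 141  93 136 186 194 174 190 194 192]
 [194 194 193 194 193 193 154 116 104 135 149 186 193 193 173 168]
 [135 135 135 135 138 138 138 120 119  95  75 135 146 147 148 147]
 [132 130 133 133 134 134 101 107 107  99  76 130 140 140 142 141]
 [128 128 129 131 131 131 135 138 143 108  76 124 133 134 134 135]
 [127 128 131 131 132 130 136 148 143 134  86 126 134 134 134 134]
 [128 128 130 132 132 130  97  81  89  74  88 130 136 136 135 136]
 [130 130 133 136 146 135 101  82  87  76 131 141 140 140 139 140]
 [128 128 130 141 144 144 145 146 144 143 143 142 140 139 139 138]]
[[-10 -11 -10 -12 -10   3   4   8  -3 -10 -10 -11]
 [-12 -11 -10 -11  -9  -4   2 -11 -10 -11  -9 -11]
 [-11 -11   5  -9  37  77  64  88   1 -11 -11 -11]
 [-11 -11 -12 -11  66 109 117 125  11 -11 -11 -11]
 [ 84  79  78  78 112 125 130  88  48  87  93  93]
 [ 79  76  75  76  78 123 125  97  53  88  97  97]
 [ 79  77  75  79 113 132 130  91  52  86  95  96]
 [ 83  82  82  82 110 117 127 111  60  88  95  96]
 [ 85  84  84  85  53   9   1   2  52  92  98  97]
 [ 87  82  85  86  51   9  -1  11  88 100 100 100]
 [ 87  87  85  83  80  79  82  85  88  94  97  98]]
```

View pics/t3c.png

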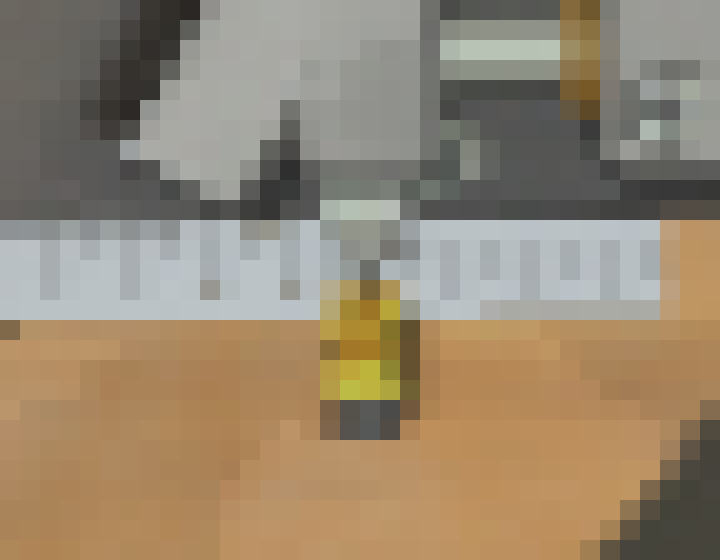

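Request:
send_rows(
  commands=[
    [[0,-0.002,0],[0,0,0],-0.9],
    [[0,-0.002,0],[0,0,0],-0.9],
    [[0,-0.002,0],[0,0,0],-0.9],
  ],
)

```text
time_s: 17.23
eef_pos: [0.4715, -0.2965, 0.0706]
tool_rot: [-0.001, 1.0, 0.001, 0.0]
wrist_force: [4.0, 12.9, 6.1]
opening: 0.015
grip_force: 40.0
```

```bash
python3 - <<'E'
from h import *
np.set_printoptions(linewidth=250)
t=r.capture('top'); rel([.4712,-.2975,.070]); im=t['color'].astype(float)
print(im[236:245,250:259].mean(2).round().astype(int))
E
```

```text
t 17.275 pos [ 0.4715 -0.2965  0.0706] angx -179.91 tilt [ 1.0e-04  2.1e-03 -1.0e+00] q [-6.700e-01  5.600e-01  1.653e+00  2.000e-03  9.290e-01 -2.243e+00] F [ 3.9  12.77  6.29] T [ 2.416 -0.665 -0.063] op 0.0154 gf 40.00199317932129
shift/0.2: [ 0.0016 -0.0052  0.0028]
[[ 45  91 113 114 113 112 115  93  86]
 [ 54  80 129 122 118 122  88 111  93]
 [ 79  83 176 185 180 181 104  79  80]
 [165 189 147 154 158 138 161 189 194]
 [172 190 173 138 134 115 135 186 173]
 [173 190 173 140 125 183 173 189 173]
 [150 185 165 142  93 135 187 194 173]
 [194 195 154 116 104 135 149 187 194]
 [137 139 138 121 121  95  75 135 147]]
```

```bash
python3 -c "
from h import *
print(r.hand_in())"
```

```text
the job is handed in; nothing more can be done
None
```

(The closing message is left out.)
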